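# Clamp the crimper's control board in the sprung board vice

## Task

Clamp the crimper's control board in the sprung board vice for repair, level, components up, its terminal row on the robot's side. Push one short edge into the groove of one jaw against its spring, gently and without ramming the jaw against its stop, until the other short edge can be lowered past the other jaw's lip, then let the board back so that both jaws hold it by its edges, and let go. Leave the other things on the bench alone.

Things in the scene. Friction and masses are not known exactly. Their poses are not given: they have to be found in the camera images.
- board_vice: Fixed stand of a low vice for circuit boards: dark steel plate 110 (x) by 150 (y) by 15 mm with a clamp block in its middle, through which runs a beam along y. The beam carries a grey post (82 mm wide, top 90 mm above the bench) and an aluminium jaw at each end. Origin: centre of the stand's underside, on the bench; y along the beam, x away from the robot, z up.
- clamp (a point): Top of the clamp block, 36 mm above the bench, over the stand's middle. The beam is clamped at a different place each time, up to 18 mm either way along y, and that is not measured: the middle between the jaws lies y = -18 to +18 mm from here, so find a jaw by touch. From that middle: post inner faces +-117 mm, rods behind them out to +-142 mm (166 when pushed back).
- groove_level (a point): Point 70 mm above the bench over the stand's middle: the height of the jaw grooves' centre line. Jaws, 70 mm wide (x), 27 mm high, face each other with level V grooves along x: 6 mm deep, 17 mm high at the mouth, 5 mm at the bottom. At rest bottoms are 158 mm and lips 146 mm apart. Each slides back along y up to 24 mm to a hard stop, against 350 N/m: 2.1 N at 0, 4.2 N at 6, 9.5 N at 21 mm.
- control_board: Loose green circuit board 110 (x) by 170 (y) by 4 mm thick, 0.3 to 0.55 kg, lying parts up. Short edges y = +-85 mm, bare for 15 mm, go into the jaws. Hold it by the transformer in its middle: 50 (x) by 44 (y) mm, top 44 mm above the underside, best across the 44 mm (board bare beside it at |x| < 20 mm). Other parts up to 24 mm high along +x edge. Origin: centre of underside, z up.
- terminals (a point): Middle of the grey terminal row (110 mm long, 13 mm high) along the board's -x edge: x = -47, y = 0 mm on the board's upper face. In the vice it belongs on the robot's (-x) side. With one edge at the bottom of a groove, the board's other edge clears the opposite lip when that first jaw is pushed back 18 mm or more; flat jaw tops do not yield to a board pressed down on them.
- pot: Bystander: white lidded plastic pot, 73 mm wide, 69 mm high; origin at the centre of its underside.
- tape: Bystander: roll of black tape lying flat, 62 mm across, 19 mm high; origin at the centre of its underside.
- driver: Bystander: screwdriver lying flat, 172 mm long, 29 mm thick; origin under its middle.

How it is judged:
By the outcome, as a careful person would: the job done as asked, in the order asked, and still so for the second after the job is handed in, with the robot touching nothing.
It also fails if it takes over 48 s, if anything falls off the work surface, if the arm or the gripper's body presses on something with over 40 N, if the wrist force passes 120 N, or if a joint passes its speed limit or range.

## Robot

A 6-joint arm with a two-finger parallel gripper is mounted at the origin on a cart in front of the work surface, level with it; the furniture and walls round the work are solid. World frame = base frame: x ahead of the robot, y to its left, z up, the work surface at z = 0. Lengths are in m, angles in degrees, forces in N, time in s.
With the tool pointing down it reaches from about 0.25 to 0.85 m from the base axis. Payload 12.5 kg.
Tool frame: the origin (TCP) lies midway between the tips of the shut fingers; the grasp point (between the pads) lies 19 mm behind it (tcp_to_grasp is the distance from the TCP to the grasp point, in m); z points along the fingers, y is the line along which they close (so a half turn about z gives the same grasp; the last joint's range is limited). The gripper opens to 93 mm and grips with 3 to 60 N. Pads are 15 mm wide; open, the fingers measure 128 mm over their backs; the gripper's body (75 mm by 188 mm) begins 65 mm behind the grasp point.
Start: joints at [63.163, 20.094, 94.641, -0, 65.266, -4.847], TCP at [0.206, 0.51, 0.219] pointing down, gripper open.
Joint ranges: [-157.81, 157.81], [-45, 120.19], [0.68, 151.7], [-89.99, 269.99], [4.06, 180], [-164.3, 164.3]. Speed limits (degrees/s): [127.2, 127.2, 159.86, 180, 180, 180].

## Interface

Orientations are given as [roll, pitch, yaw] about the fixed x, y, z axes, in that order (R = Rz(yaw) Ry(pitch) Rx(roll)).
In Python, from plant import sense, camera, job_done, trace, spot_point, tcp_to_grasp gives the robot as it stands. The module is installed in compiled form; this text tells all that it offers.
- The arm moves only by the tool play_rows, never from a script. Its argument "rows" is a list of rows, each a list of 2 entries, a list of its own where there are three numbers: the shift along the tool's x, y, z in mm, then the turn, a rotation vector about the tool's x, y, z in rad. A call has 1 to 12 rows; each row shifts and turns the commanded pose from where the row before left it, along the tool's axes as they then stand; what a row does not reach is not made up. A row lasts 1/12 s, in which the tool goes at most 41.7 mm and 7.16 degrees, less where a joint would pass 70% of its speed; a pose out of reach is approached as far as the arm can. A call with a gripper value outside its range is refused whole. "gripper" is the closure in counts, from 0 (fully open) to 255 (shut), set as the call begins (left out, the last holds). The fingers move at their own pace and stop on an object; "squeeze" is the grip in N (left out, the last holds). Time passes only in rows, so rows that do not move let the fingers close. It gives the time, the measured TCP pose, the force, the opening and the grip force at its end, in the units of the state.
- sense(): the state, without advancing time (a new reading comes with each control period).
- camera(name): name is "scene" or "top" or "wrist"; returns a dict with "color" (400x640x3 uint8, red, green, blue), "vertical_fov" (degrees; the focal length in pixels is half the picture's height over the tangent of half this angle, whatever the lens; pixels are square), "cx", "cy" (the principal point, pixels), "rvec" (rotation vector, rad) and "tvec" (3), from world to camera coordinates, as OpenCV has them. Camera axes: x right, y down, z forward; pixel columns grow to the right and rows downward; lengths in m; the calibration is good to about 2 mm. A picture is of the moment at which its call begins. There is no depth.
- job_done(): hands the job in; it is judged then, once.
Trained networks look in the newest picture that a camera, given by its name, has taken for a name from the list of things; names that differ only in an ending like _2 or _b are one class to them, and where a whole thing is asked for, a point or a joint stands for the part that bears it (a point fixed in the world has none). Each returns a list of dicts, best first, with "score" (0 to 1); they miss things now and then, are a little off and sometimes report something else, mostly with a low value. They report only what shows in the picture. A call takes as long as a camera call.
- trace(camera, name): "pixels" (400x640 bool, what is visible of it).
- spot_point(camera, name): "centre" ([x, y, z] in m, in the coordinates of the camera as it stood for that picture, good to about 4 mm: a listed point, or the origin of a listed thing).
The state is a dict: "t": time; "joint_positions": joint angles; "qvel": joint speeds; "effort": joint torques, N m; "ee_pos": TCP position; "tool_rot": TCP orientation; "contact_force": force on the tool from outside, world axes, zero at the start; "ft_torque": the same for the moment, N m; "finger_gap": opening from 0.0 (shut) to 1.0 (fully open); "grasp_force": force on a finger pad.
Only numpy, scipy, OpenCV 4.12 (cv2) and the standard library are available. Lean on these libraries where they do the work, as an engineer would, in place of code of your own. Each camera call takes 0.05 s, during which the arm holds its last target. There are 200 camera calls.

## Working session

There is one attempt and no reset: what is moved stays moved. The work goes in short steps, Python scripts to look and compute and a tool call to move; the robot and the scene stay as the last step left them, time stands still between calls to the robot, and variables do not carry over. Pictures are saved under pics/ and viewed, at most 11 in all, crops included, and the job is handed in when it is done.

Besides the shell and the picture viewer there is one more tool, called by a JSON object that holds its "method" and its "body", one argument or row to a line. play_rows: Moves the arm, as the interface text tells. Its arguments: {"type":"object","properties":{"rows":{"type":"array","items":{"type":"array"}},"gripper":{"type":"number"},"squeeze":{"type":"number"}},"required":["rows"]}

```bash
mkdir -p pics; cat > h.py <<'E'
import numpy as np,cv2
from plant import *
def tow(c,p):
    R=cv2.Rodrigues(np.array(c["rvec"],float))[0]; return R.T@(np.array(p)-np.array(c["tvec"]).ravel())
def proj(c,P):
    f=200/np.tan(np.radians(c["vertical_fov"])/2)
    K=np.array([[f,0,c["cx"]],[0,f,c["cy"]],[0,0,1]])
    return cv2.projectPoints(np.array(P,float).reshape(-1,3),np.array(c["rvec"],float),np.array(c["tvec"],float),K,None)[0].reshape(-1,2)
def rays(c,uv,z):
    f=200/np.tan(np.radians(c["vertical_fov"])/2)
    R=cv2.Rodrigues(np.array(c["rvec"],float))[0]; o=-R.T@np.array(c["tvec"],float).ravel()
    uv=np.atleast_2d(uv).astype(float)
    d=np.c_[(uv[:,0]-c["cx"])/f,(uv[:,1]-c["cy"])/f,np.ones(len(uv))]@R
    return o+d*((z-o[2])/d[:,2])[:,None]
def save(c,n): cv2.imwrite("pics/"+n,c["color"][:,:,::-1])
E
python3 - <<'E'
from h import *
np.set_printoptions(precision=4,suppress=True)
s=sense(); print(s["t"],s["ee_pos"],s["tool_rot"],s["contact_force"],s["finger_gap"],tcp_to_grasp)
ims=[]
for n in ["top","scene"]:
    c=camera(n); save(c,n+"0.png")
    for k in ["board_vice","clamp","groove_level","control_board","terminals","pot","tape","driver"]:
        r=spot_point(n,k)
        print(n,k,[(round(q["score"],2),tow(c,q["centre"])) for q in r[:2]])
    for k in ["control_board","board_vice"]:
        r=trace(n,k)
        if r:
            m=r[0]["pixels"]; z=0.004
            cs=cv2.findContours(m.astype(np.uint8),0,2)[0]; cn=max(cs,key=cv2.contourArea)
            b=cv2.boxPoints(cv2.minAreaRect(cn)); print(n,k,r[0]["score"],b.tolist(),rays(c,b,z)[:,:2].tolist())
E
```

```text
0.0 [0.2058 0.5097 0.2181] [-179.9339   -0.0045  158.0089] [0.1546 1.1508 0.76  ] 1.0053018714892736 0.0188
top board_vice [(0.58, array([ 0.5067,  0.0196, -0.0062]))]
top clamp [(0.69, array([0.5091, 0.015 , 0.0685])), (0.56, array([0.5043, 0.0191, 0.037 ]))]
top groove_level [(0.6, array([0.5096, 0.0187, 0.0695])), (0.22, array([0.4594, 0.3605, 0.0033]))]
top control_board [(0.73, array([ 0.4992,  0.3739, -0.0038])), (0.27, array([0.6607, 0.4012, 0.0014]))]
top terminals [(0.77, array([0.457 , 0.3566, 0.0036]))]
top pot [(0.63, array([ 0.6612,  0.3973, -0.0014]))]
top tape [(0.67, array([ 0.6774,  0.3086, -0.002 ])), (0.57, array([0.5049, 0.0164, 0.0319]))]
top driver [(0.83, array([ 0.5582,  0.574 , -0.0018]))]
top control_board 0.7 [[254.344482421875, 222.61439514160156], [313.06427001953125, 207.39073181152344], [322.9974365234375, 245.70436096191406], [264.27764892578125, 260.92803955078125]] [[0.53237589531888, 0.4724032933050178], [0.5784261446490462, 0.30112452016633406], [0.46655880763191754, 0.27132814888661444], [0.42176846148704233, 0.44037675370813417]]
top board_vice 0
[... 813 characters left out ...]
ntrol_board 0.63 [[236.92042541503906, 211.57028198242188], [260.78778076171875, 176.85409545898438], [314.5596923828125, 213.822265625], [290.69232177734375, 248.5384521484375]] [[0.42956527248302234, 0.435979524707657], [0.5506968419251371, 0.5241607290987365], [0.5850065977101554, 0.3109355491893625], [0.4722050203365018, 0.24923352943004795]]
scene board_vice 0.56 [[295.52392578125, 285.34307861328125], [338.5758056640625, 233.3658447265625], [457.82513427734375, 332.13800048828125], [414.77325439453125, 384.115234375]] [[0.4238073047487948, 0.15633656882763042], [0.591894391800616, 0.221168536700316], [0.6148792591014223, -0.11881019807357548], [0.475717497819363, -0.13911283532283078]]
```

View pics/top0.png

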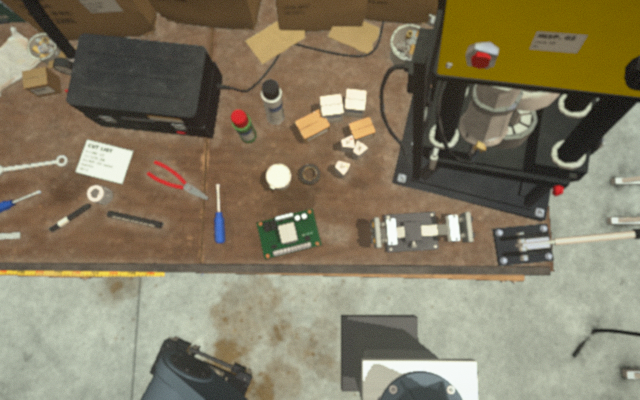

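View pics/scene0.png

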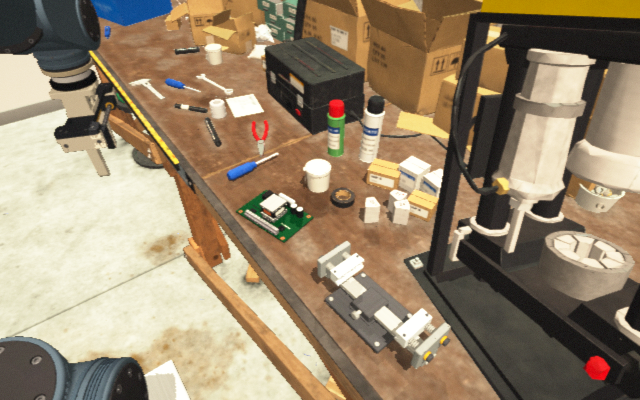

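```bash
cat >> h.py <<'E'
from scipy.spatial.transform import Rotation as Ro
def row(target,yaw,n,s=None):
    "one row, repeated n times, that brings the tool to target (pointing down, yaw)"
    s=s or sense(); R0=Ro.from_euler("xyz",s["tool_rot"],degrees=True); p0=np.array(s["ee_pos"])
    R1=Ro.from_euler("xyz",[180,0,yaw],degrees=True); w=(R0.inv()*R1).as_rotvec()/n
    S=sum(Ro.from_rotvec(w*k).as_matrix() for k in range(n))
    return np.round(np.linalg.solve(S,R0.inv().apply(np.array(target)-p0))*1000,2),np.round(w,4),np.round(np.degrees(np.linalg.norm(w)),2)
E
python3 -c "
from h import *
print(row([0.44,0.02,0.34],184,12), row([0.44,0.02,0.34],184,15))"
```

```text
(array([-26.58, -37.1 , -10.11]), array([-0.    , -0.    , -0.0378]), np.float64(2.17)) (array([-21.15, -29.76,  -8.09]), array([-0.    , -0.    , -0.0302]), np.float64(1.73))
```

{"method": "play_rows", "body": {
  "rows": [
    [[-21.15,-29.76,-8.1],[0,0,-0.0302]],
    [[-21.15,-29.76,-8.1],[0,0,-0.0302]],
    [[-21.15,-29.76,-8.1],[0,0,-0.0302]],
    [[-21.15,-29.76,-8.1],[0,0,-0.0302]],
    [[-21.15,-29.76,-8.1],[0,0,-0.0302]],
    [[-21.15,-29.76,-8.1],[0,0,-0.0302]],
    [[-21.15,-29.76,-8.1],[0,0,-0.0302]],
    [[-21.15,-29.76,-8.1],[0,0,-0.0302]],
    [[-21.15,-29.76,-8.1],[0,0,-0.0302]],
    [[-21.15,-29.76,-8.1],[0,0,-0.0302]],
    [[-21.15,-29.76,-8.1],[0,0,-0.0302]],
    [[-21.15,-29.76,-8.1],[0,0,-0.0302]]
  ]
}}

```text
t: 2.1
ee_pos: [0.376, 0.1069, 0.3166]
tool_rot: [180.0, 0.1, 178.9]
contact_force: [0.4, 0.3, 0.9]
finger_gap: 1.003
grasp_force: 0.0
```

{"method": "play_rows", "body": {
  "rows": [
    [[-21.15,-29.76,-8.1],[0,0,-0.0302]],
    [[-21.15,-29.76,-8.1],[0,0,-0.0302]],
    [[-21.15,-29.76,-8.1],[0,0,-0.0302]],
    [[0,0,0],[0,0,0]],
    [[0,0,0],[0,0,0]]
  ]
}}

```text
t: 2.52
ee_pos: [0.4404, 0.0188, 0.3401]
tool_rot: [180.0, -0.0, -176.2]
contact_force: [-0.9, -0.2, 0.5]
finger_gap: 0.997
grasp_force: 0.0
```

```bash
python3 - <<'E'
from h import *
np.set_printoptions(precision=4,suppress=True)
s=sense(); print(s["t"],s["ee_pos"],s["tool_rot"],s["contact_force"])
n="wrist"
c=camera(n); save(c,"w1.png"); np.save("w1.npy",c,allow_pickle=True)
R=cv2.Rodrigues(np.array(c["rvec"],float))[0]; print("cam",-R.T@np.array(c["tvec"]).ravel(),R[2],c["vertical_fov"])
for k in ["board_vice","clamp","groove_level","control_board","terminals"]:
    r=spot_point(n,k); print(k,[(round(q["score"],2),tow(c,q["centre"])) for q in r[:2]])
E
```

```text
2.5167 [0.4404 0.0188 0.3401] [ 179.9956   -0.0071 -176.1982] [-0.9285 -0.1656  0.4832]
cam [0.3672 0.0134 0.5065] [ 0.2635  0.0167 -0.9645] 63.871804739336
board_vice [(0.78, array([0.5061, 0.0159, 0.0002])), (0.51, array([0.5091, 0.0139, 0.0711]))]
clamp [(0.97, array([0.5124, 0.0153, 0.0355]))]
groove_level [(0.8, array([0.5099, 0.0141, 0.0693]))]
control_board [(0.57, array([0.5019, 0.3715, 0.0059]))]
terminals [(0.98, array([0.4571, 0.3591, 0.0032]))]
```

View pics/w1.png

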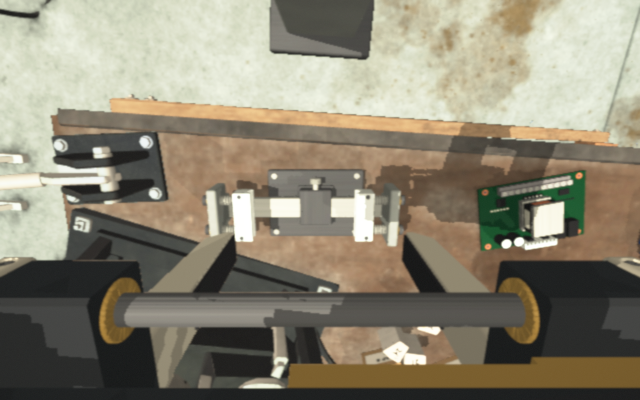

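```bash
python3 - <<'E'
from h import *
np.set_printoptions(precision=4,suppress=True)
c=np.load("w1.npy",allow_pickle=True).item()
im=c["color"]; hsv=cv2.cvtColor(im,cv2.COLOR_RGB2HSV)
m=((hsv[...,2]>205)&(hsv[...,1]<45)).astype(np.uint8); m[:180]=0;m[250:]=0;m[:,:200]=0;m[:,410:]=0
n,l,st,ce=cv2.connectedComponentsWithStats(m)
for i in range(1,n):
    if st[i,4]>60: 
        b=cv2.boxPoints(cv2.minAreaRect(np.argwhere(l==i)[:,::-1].astype(np.float32))); print(st[i],ce[i],rays(c,ce[i],.0835)); print(rays(c,b,.0835)[:,:2])
g=im[140:260,190:600]; cv2.imwrite("pics/w1c.png",cv2.resize(g[:,:,::-1],None,fx=1.95,fy=1.95,interpolation=3))
g=im[160:250,195:415]; cv2.imwrite("pics/w1c.png",cv2.resize(g[:,:,::-1],None,fx=3.6,fy=3.6,interpolation=3))
E
```

```text
[206 191  12  45 359] [211.7465 212.7772] [[ 0.5115 -0.126   0.0835]]
[[ 0.4812 -0.134 ]
 [ 0.4794 -0.1225]
 [ 0.5434 -0.1182]
 [ 0.5454 -0.1302]]
[231 190  24  52 985] [243.1827 216.1584] [[ 0.5136 -0.0826  0.0835]]
[[ 0.479  -0.0999]
 [ 0.4753 -0.0708]
 [ 0.5492 -0.0658]
 [ 0.5532 -0.0962]]
[ 331  190   43   52 1323] [356.4255 214.0922] [[0.5003 0.0738 0.0835]]
[[0.4684 0.0361]
 [0.4647 0.0929]
 [0.5386 0.1011]
 [0.5425 0.0417]]
[269 199  31  18 534] [284.661 207.427] [[ 0.4972 -0.0257  0.0835]]
[[ 0.4866 -0.0475]
 [ 0.4839 -0.0066]
 [ 0.5083 -0.0054]
 [ 0.511  -0.0469]]
[388 222  10  24 194] [392.5412 233.4021] [[0.5254 0.1273 0.0835]]
[[0.5432 0.1224]
 [0.508  0.1205]
 [0.5081 0.1318]
 [0.5433 0.134 ]]
```

View pics/w1c.png

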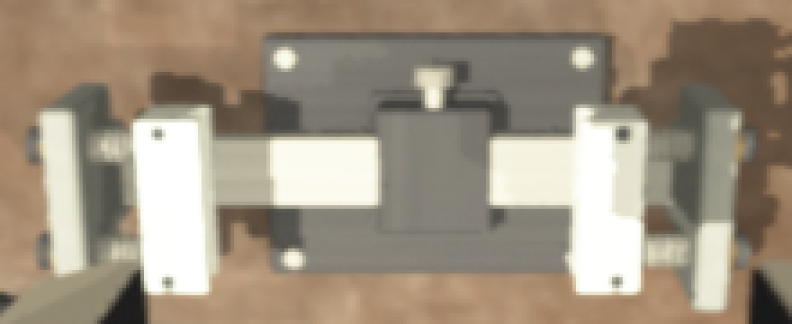

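```bash
python3 - <<'E'
from h import *
np.set_printoptions(precision=4,suppress=True)
c=np.load("w1.npy",allow_pickle=True).item()
o=np.array([195,160])-0.35
h=rays(c,np.array([[158,134],[168,282],[622,134],[617,282]])/3.6+o,.0835)[:,:2]; print(h)
print("mid",h.mean(0)); v=(h[2:].mean(0)-h[:2].mean(0)); print("sep",np.linalg.norm(v),"yaw",np.degrees(np.arctan2(-v[0],v[1])))
v=h[1]-h[0]+h[3]-h[2]; print("yaw2",np.degrees(np.arctan2(v[1],v[0])))
p=rays(c,np.array([[285,58],[582,58],[292,260]])/3.6+o,.015)[:,:2]; print(p); v=p[1]-p[0]; print("standyaw",np.degrees(np.arctan2(-v[0],v[1])),"centre",(p[1]+p[2])/2)
p=rays(c,np.array([[135,108],[203,108],[148,290],[212,290],[578,108],[645,108],[576,290],[636,290]])/3.6+o,.0835)[:,:2];print(p)
p=rays(c,np.array([[44,108],[62,272],[740,108],[728,308]])/3.6+o,.09)[:,:2];print(p)
# board
hsv=cv2.cvtColor(c["color"],cv2.COLOR_RGB2HSV)
r=trace("wrist","control_board")
m=r[0]["pixels"].astype(np.uint8)
print(r[0]["score"]); b=cv2.boxPoints(cv2.minAreaRect(np.argwhere(m)[:,::-1].astype(np.float32)));print(b);print(rays(c,b,.004)[:,:2])
m=((hsv[...,0]>45)&(hsv[...,0]<85)&(hsv[...,1]>110)).astype(np.uint8);m[:,:460]=0
b=cv2.boxPoints(cv2.minAreaRect(np.argwhere(m)[:,::-1].astype(np.float32)));print(b);q=rays(c,b,.004)[:,:2];print(q,q.mean(0))
E
```

```text
[[ 0.4863 -0.089 ]
 [ 0.5463 -0.0851]
 [ 0.4748  0.0864]
 [ 0.5347  0.0908]]
mid [0.5105 0.0008]
sep 0.17603762673133935 yaw 3.766145885553814
yaw2 3.935895099219515
[[ 0.4679 -0.0508]
 [ 0.4595  0.0774]
 [ 0.5609 -0.0449]]
standyaw 3.7614279293754365 centre [0.5102 0.0162]
[[ 0.4767 -0.0976]
 [ 0.475  -0.0721]
 [ 0.5502 -0.093 ]
 [ 0.5485 -0.0678]
 [ 0.4658  0.0688]
 [ 0.4641  0.094 ]
 [ 0.5391  0.075 ]
 [ 0.5376  0.0986]]
[[ 0.4772 -0.1296]
 [ 0.5421 -0.1244]
 [ 0.4603  0.1279]
 [ 0.5401  0.1338]]
0.68
[[469.9158 189.382 ]
 [583.5128 169.2509]
 [595.4858 236.8127]
 [481.8888 256.9438]]
[[0.4717 0.2634]
 [0.4275 0.4365]
 [0.5388 0.4889]
 [0.5877 0.3062]]
[[471.4344 190.536 ]
 [583.8589 170.2183]
 [594.6123 229.7207]
 [482.1877 250.0384]]
[[0.4735 0.2662]
 [0.429  0.4375]
 [0.5265 0.4837]
 [0.575  0.3042]] [0.501  0.3729]
```

```bash
python3 -c "
from h import *
print(row([0.501,0.373,0.13],194.9,12))"
```

```text
(array([-9.67, 28.24, 17.51]), array([-0.    ,  0.    , -0.0158]), np.float64(0.91))
```

{"method": "play_rows", "body": {
  "rows": [
    [[-9.67,28.24,17.5],[0,0,-0.0158]],
    [[-9.67,28.24,17.5],[0,0,-0.0158]],
    [[-9.67,28.24,17.5],[0,0,-0.0158]],
    [[-9.67,28.24,17.5],[0,0,-0.0158]],
    [[-9.67,28.24,17.5],[0,0,-0.0158]],
    [[-9.67,28.24,17.5],[0,0,-0.0158]],
    [[-9.67,28.24,17.5],[0,0,-0.0158]],
    [[-9.67,28.24,17.5],[0,0,-0.0158]],
    [[-9.67,28.24,17.5],[0,0,-0.0158]],
    [[-9.67,28.24,17.5],[0,0,-0.0158]],
    [[-9.67,28.24,17.5],[0,0,-0.0158]],
    [[-9.67,28.24,17.5],[0,0,-0.0158]]
  ]
}}

```text
t: 3.87
ee_pos: [0.5012, 0.3742, 0.1292]
tool_rot: [180.0, 0.0, -165.1]
contact_force: [-0.2, 0.5, 0.0]
finger_gap: 0.997
grasp_force: 0.0
```

{"method": "play_rows", "body": {
  "rows": [
    [[0,0,0],[0,0,0]],
    [[0,0,0],[0,0,0]],
    [[0,0,0],[0,0,0]]
  ]
}}

```text
t: 4.12
ee_pos: [0.5015, 0.3722, 0.1304]
tool_rot: [-180.0, -0.0, -165.1]
contact_force: [-0.1, -0.6, 0.9]
finger_gap: 1.0
grasp_force: 0.0
```

```bash
python3 - <<'E'
from h import *
np.set_printoptions(precision=4,suppress=True)
s=sense(); print(s["t"],s["ee_pos"],s["tool_rot"],s["contact_force"])
c=camera("wrist"); save(c,"w2.png")
for k in ["control_board","terminals"]:
    r=spot_point("wrist",k); print(k,[(round(q["score"],2),tow(c,q["centre"])) for q in r[:2]])
hsv=cv2.cvtColor(c["color"],cv2.COLOR_RGB2HSV)
m=((hsv[...,0]>45)&(hsv[...,0]<85)&(hsv[...,1]>110)).astype(np.uint8)
n,l,st,ce=cv2.connectedComponentsWithStats(m); i=1+st[1:,4].argmax()
b=cv2.boxPoints(cv2.minAreaRect(np.argwhere(l==i)[:,::-1].astype(np.float32)));print(b.tolist());q=rays(c,b,.004)[:,:2];print(q,q.mean(0))
E
```

```text
4.1167 [0.5015 0.3722 0.1304] [-179.9887   -0.0021 -165.1428] [-0.0793 -0.5877  0.9146]
control_board [(0.78, array([0.5002, 0.3682, 0.0065]))]
terminals [(0.95, array([0.4549, 0.3593, 0.0049]))]
[[225.2855224609375, 245.74378967285156], [226.00775146484375, 133.80006408691406], [412.07098388671875, 135.00047302246094], [411.3487548828125, 246.94419860839844]]
[[0.5774 0.296 ]
 [0.4704 0.277 ]
 [0.4288 0.4385]
 [0.5317 0.4736]] [0.502  0.3713]
```

View pics/w2.png

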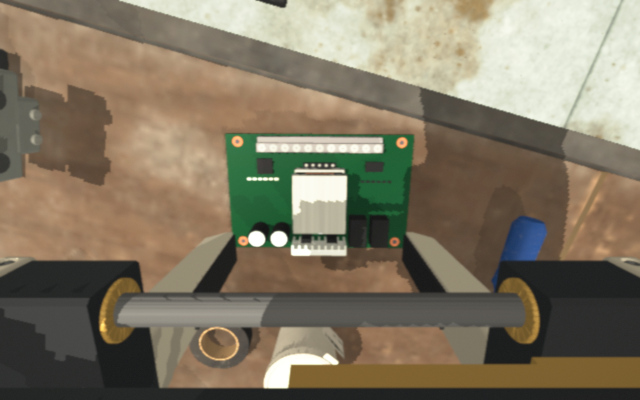

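{"method": "play_rows", "body": {
  "rows": [
    [[0,0,25],[0,0,0]],
    [[0,0,30],[0,0,0]],
    [[0,0,30],[0,0,0]],
    [[0,0,20],[0,0,0]],
    [[0,0,10],[0,0,0]],
    [[0,0,4],[0,0,0]],
    [[0,0,0],[0,0,0]]
  ]
}}

```text
t: 4.85
ee_pos: [0.502, 0.372, 0.0114]
tool_rot: [180.0, 0.0, -165.2]
contact_force: [-0.6, 0.6, 0.0]
finger_gap: 1.002
grasp_force: 0.0
```

{"method": "play_rows", "body": {
  "rows": [
    [[0,0,0],[0,0,0]],
    [[0,0,0],[0,0,0]],
    [[0,0,0],[0,0,0]],
    [[0,0,0],[0,0,0]],
    [[0,0,0],[0,0,0]],
    [[0,0,0],[0,0,0]],
    [[0,0,0],[0,0,0]],
    [[0,0,0],[0,0,0]]
  ],
  "gripper": 255,
  "squeeze": 45
}}

```text
t: 5.52
ee_pos: [0.5017, 0.3723, 0.0111]
tool_rot: [-180.0, -0.0, -165.2]
contact_force: [0.3, -0.0, -0.1]
finger_gap: 0.475
grasp_force: 0.0
```

{"method": "play_rows", "body": {
  "rows": [
    [[0,0,0],[0,0,0]],
    [[0,0,0],[0,0,0]],
    [[0,0,-5],[0,0,0]],
    [[0,0,-15],[0,0,0]],
    [[0,0,-25],[0,0,0]],
    [[0,0,-30],[0,0,0]],
    [[0,0,-30],[0,0,0]],
    [[0,0,-30],[0,0,0]],
    [[0,0,-15],[0,0,0]],
    [[0,0,0],[0,0,0]],
    [[0,0,0],[0,0,0]]
  ]
}}

```text
t: 6.43
ee_pos: [0.5016, 0.3722, 0.1611]
tool_rot: [180.0, 0.0, -165.2]
contact_force: [-0.7, 0.8, -4.1]
finger_gap: 0.47
grasp_force: 45.0
```

```bash
python3 - <<'E'
from h import *
np.set_printoptions(precision=4,suppress=True)
s=sense(); print(s["t"],s["ee_pos"],s["tool_rot"],s["contact_force"],s["ft_torque"],s["grasp_force"])
c=camera("wrist"); save(c,"w3.png"); np.save("w3.npy",c,allow_pickle=True)
for k in ["control_board","terminals"]:
    r=spot_point("wrist",k)
    for q in r[:1]:
        w=tow(c,q["centre"]); print(k,q["score"],w, "tool:",Ro.from_euler("xyz",s["tool_rot"],degrees=True).inv().apply(w-s["ee_pos"]))
hsv=cv2.cvtColor(c["color"],cv2.COLOR_RGB2HSV)
m=((hsv[...,0]>45)&(hsv[...,0]<85)&(hsv[...,1]>110)).astype(np.uint8)
n,l,st,ce=cv2.connectedComponentsWithStats(m); i=1+st[1:,4].argmax()
b=cv2.boxPoints(cv2.minAreaRect(np.argwhere(l==i)[:,::-1].astype(np.float32)));print(b.tolist());q=rays(c,b,s["ee_pos"][2]-.007);print(Ro.from_euler("xyz",s["tool_rot"],degrees=True).inv().apply(q-s["ee_pos"]))
print(row([.5105-.0017,.026,.16],183.8,12))
E
```

```text
6.4333 [0.5016 0.3722 0.1611] [ 179.9941    0.0183 -165.1688] [-0.7281  0.7921 -4.1353] [ 0.0881  0.0306 -0.0485] 44.980074763298035
control_board 0.85 [0.5011 0.3671 0.1519] tool: [ 0.0018 -0.0048  0.0092]
terminals 0.73 [0.4531 0.359  0.1562] tool: [ 0.0503 -0.0003  0.0048]
[[163.0, 148.0], [475.0, 148.0], [475.0, 263.0], [163.0, 263.0]]
[[ 0.0548 -0.0844  0.007 ]
 [ 0.0546  0.0831  0.007 ]
 [-0.013   0.0917  0.007 ]
 [-0.0129 -0.0931  0.007 ]]
(array([  4.25, -28.55,  -0.04]), array([-0.0001, -0.0002,  0.016 ]), np.float64(0.92))
```

View pics/w3.png

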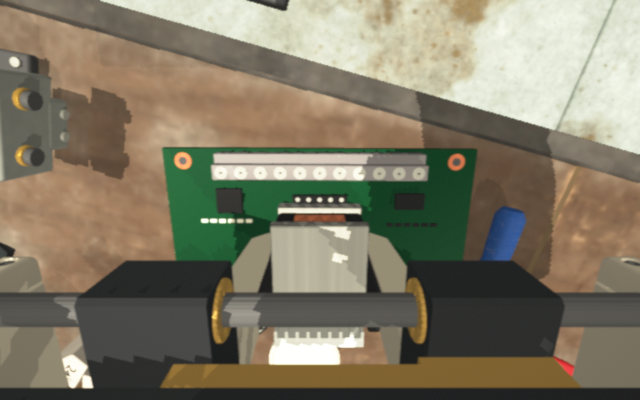

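```bash
cat >> h.py <<'E'
M=np.array([.5105,.0008]); YV=3.8
def vpose(yA,zA,th,dA=85.0,dn=9.1):
    "TCP (vice y, z in mm) for board edge A (-y) mid-thickness at yA,zA with tilt th"
    a=np.radians(th); u=np.array([np.cos(a),np.sin(a)]); n=np.array([-u[1],u[0]])
    return np.array([yA,zA])+dA*u+dn*n
def vrow(yA,zA,th,n,s=None):
    s=s or sense(); yv,z=vpose(yA,zA,th)/1000; a=np.radians(YV)
    t=np.array([M[0]-np.sin(a)*yv,M[1]+np.cos(a)*yv,z])
    R0=Ro.from_euler("xyz",s["tool_rot"],degrees=True)
    R1=Ro.from_euler("z",YV,degrees=True)*Ro.from_euler("x",th,degrees=True)*Ro.from_euler("xyz",[180,0,180],degrees=True)
    w=(R0.inv()*R1).as_rotvec()/n
    S=sum(Ro.from_rotvec(w*k).as_matrix() for k in range(n))
    return np.round(np.linalg.solve(S,R0.inv().apply(t-np.array(s["ee_pos"])))*1000,2),np.round(w,4),t
def where():
    s=sense(); a=np.radians(YV); d=(np.array(s["ee_pos"])[:2]-M)*1000
    yv=-np.sin(a)*d[0]+np.cos(a)*d[1]; xv=np.cos(a)*d[0]+np.sin(a)*d[1]
    R=Ro.from_euler("z",-YV,degrees=True)*Ro.from_euler("xyz",s["tool_rot"],degrees=True)*Ro.from_euler("xyz",[180,0,180],degrees=True).inv()
    rv=R.as_rotvec(degrees=True); th=rv[0]; z=s["ee_pos"][2]*1000
    e=np.array([yv,z])-vpose(0,0,th)
    f=np.array(s["contact_force"]); print("t",s["t"],"xv %.1f yv %.1f z %.1f"%(xv,yv,z),"rot",np.round(rv,2),"edgeA",np.round(e,1),"Fv",np.round(Ro.from_euler("z",-YV,degrees=True).apply(f),1),"T",np.round(s["ft_torque"],2),"grip",round(s["grasp_force"],1),round(s["finger_gap"],3))
E
python3 -c "
from h import *
where();print(vrow(-58,145,9,12))"
```

```text
t 6.5833 xv 15.1 yv 370.7 z 159.2 rot [-0.07  0.16 11.03] edgeA [285.7 150.2] Fv [-0.   0.5 -3.5] T [ 0.04 -0.   -0.02] grip 45.0 0.472
(array([  4.26, -28.52,  -2.72]), array([-0.0132, -0.0015,  0.016 ]), array([0.5088743 , 0.02527603, 0.16728489]))
```

{"method": "play_rows", "body": {
  "rows": [
    [[4.26,-28.52,-2.72],[-0.0132,-0.0015,0.016]],
    [[4.26,-28.52,-2.72],[-0.0132,-0.0015,0.016]],
    [[4.26,-28.52,-2.72],[-0.0132,-0.0015,0.016]],
    [[4.26,-28.52,-2.72],[-0.0132,-0.0015,0.016]],
    [[4.26,-28.52,-2.72],[-0.0132,-0.0015,0.016]],
    [[4.26,-28.52,-2.72],[-0.0132,-0.0015,0.016]],
    [[4.26,-28.52,-2.72],[-0.0132,-0.0015,0.016]],
    [[4.26,-28.52,-2.72],[-0.0132,-0.0015,0.016]],
    [[4.26,-28.52,-2.72],[-0.0132,-0.0015,0.016]],
    [[4.26,-28.52,-2.72],[-0.0132,-0.0015,0.016]],
    [[4.26,-28.52,-2.72],[-0.0132,-0.0015,0.016]],
    [[4.26,-28.52,-2.72],[-0.0132,-0.0015,0.016]]
  ]
}}

```text
t: 7.58
ee_pos: [0.5089, 0.0244, 0.1674]
tool_rot: [170.8, 0.1, -176.3]
contact_force: [0.9, -0.4, -3.9]
finger_gap: 0.47
grasp_force: 45.0
```

{"method": "play_rows", "body": {
  "rows": [
    [[0,0,0],[0,0,0]],
    [[0,0,0],[0,0,0]],
    [[0,0,0],[0,0,0]]
  ]
}}

```text
t: 7.83
ee_pos: [0.5093, 0.026, 0.1678]
tool_rot: [170.9, 0.1, -176.2]
contact_force: [0.7, 1.1, -2.2]
finger_gap: 0.469
grasp_force: 45.0
```

```bash
python3 - <<'E'
from h import *
where();print(vrow(-58,145,9,1)[0:2]);print(vrow(-58,70,9,6)[:2])
c=camera("wrist"); save(c,"w4.png")
E
```

```text
t 7.8333 xv 0.4 yv 25.2 z 167.8 rot [ 9.13 -0.07 -0.02] edgeA [-57.2 145.3] Fv [ 0.8  1.1 -2.2] T [-0.14  0.01  0.  ] grip 45.0 0.469
(array([ 0.44, -0.79,  0.41]), array([ 0.0023,  0.0013, -0.0002]))
(array([ 0.08, -2.1 , 12.41]), array([ 0.0004,  0.0002, -0.    ]))
```

View pics/w4.png

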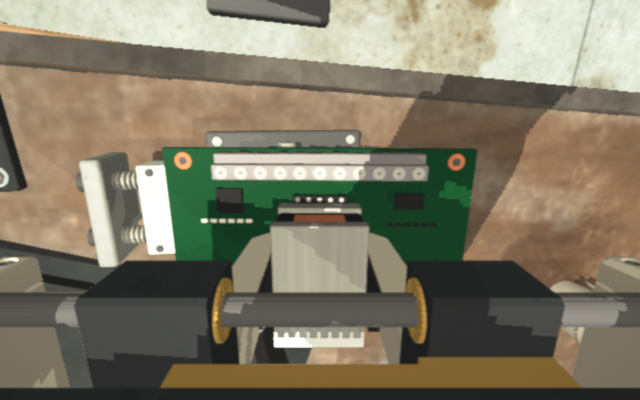

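```bash
python3 - <<'E'
from h import *
np.set_printoptions(precision=4,suppress=True)
c=camera("wrist"); h=rays(c,[[149.8,172],[158.3,248]],.0835)[:,:2]; print(h)
a=np.radians(3.8); d=h-M; print("yv",-np.sin(a)*d[:,0]+np.cos(a)*d[:,1],"xv",np.cos(a)*d[:,0]+np.sin(a)*d[:,1])
g=c["color"]; hs=cv2.cvtColor(g,cv2.COLOR_RGB2GRAY)
for r in (172,248): print(hs[r-1:r+2,136:182:1].mean(0).astype(int).tolist())
E
```

```text
[[ 0.4863 -0.088 ]
 [ 0.5464 -0.0857]]
yv [-0.087  -0.0887] xv [-0.0301  0.0301]
[248, 255, 255, 255, 255, 255, 255, 252, 208, 147, 132, 131, 130, 129, 128, 137, 200, 251, 255, 255, 255, 255, 255, 255, 255, 255, 255, 255, 250, 187, 108, 87, 85, 85, 85, 85, 85, 84, 85, 85, 85, 85, 86, 85, 84, 84]
[152, 154, 155, 157, 159, 160, 163, 165, 167, 169, 186, 234, 253, 255, 255, 255, 255, 255, 253, 221, 155, 136, 134, 133, 133, 132, 160, 234, 254, 255, 255, 255, 255, 255, 255, 255, 255, 254, 228, 133, 82, 79, 79, 80, 80, 80]
```

{"method": "play_rows", "body": {
  "rows": [
    [[0.1,-2.1,12.4],[0.0004,0.0002,0]],
    [[0.1,-2.1,12.4],[0.0004,0.0002,0]],
    [[0.1,-2.1,12.4],[0.0004,0.0002,0]],
    [[0,-2.1,12.4],[0.0004,0.0002,0]],
    [[0,-2.1,12.4],[0.0004,0.0002,0]],
    [[0,-2.1,12.4],[0.0004,0.0002,0]],
    [[0,-4,-0.6],[0,0,0]],
    [[0,-4,-0.6],[0,0,0]],
    [[0,0,0],[0,0,0]],
    [[0,0,0],[0,0,0]]
  ]
}}

```text
t: 8.77
ee_pos: [0.5106, 0.0169, 0.0938]
tool_rot: [171.0, 0.2, -176.2]
contact_force: [0.7, 0.1, -2.8]
finger_gap: 0.472
grasp_force: 45.0
```

```bash
python3 -c "
from h import *
where();print(vrow(-79,70,9,6)[:2])"
```

```text
t 8.7667 xv 1.1 yv 16.0 z 93.8 rot [ 8.97 -0.16  0.01] edgeA [-66.5  71.6] Fv [ 0.7  0.1 -2.8] T [-0.14 -0.03  0.02] grip 45.0 0.472
(array([ 0.19, -2.1 , -0.07]), array([-0.0001,  0.0005,  0.0001]))
```

{"method": "play_rows", "body": {
  "rows": [
    [[0,-2,0],[0,0,0]],
    [[0,-2,0],[0,0,0]],
    [[0,-2,0],[0,0,0]],
    [[0,-2,0],[0,0,0]],
    [[0,-1.5,0],[0,0,0]],
    [[0,0,0],[0,0,0]],
    [[0,0,0],[0,0,0]]
  ]
}}

```text
t: 9.35
ee_pos: [0.5106, 0.0075, 0.0915]
tool_rot: [171.0, 0.1, -176.2]
contact_force: [0.9, 0.2, -3.9]
finger_gap: 0.47
grasp_force: 45.0
```

```bash
python3 -c "
from h import *
where()"
```

```text
t 9.35 xv 0.6 yv 6.7 z 91.5 rot [ 8.98 -0.08 -0.  ] edgeA [-75.9  69.3] Fv [ 1.   0.1 -3.9] T [-0.16 -0.03  0.06] grip 45.0 0.47
```

{"method": "play_rows", "body": {
  "rows": [
    [[0,-1.5,-0.24],[0,0,0]],
    [[0,-1.5,-0.24],[0,0,0]],
    [[0,-1.5,-0.24],[0,0,0]],
    [[0,-1.5,-0.24],[0,0,0]],
    [[0,0,0],[0,0,0]],
    [[0,0,0],[0,0,0]]
  ]
}}

```text
t: 9.85
ee_pos: [0.511, 0.0016, 0.0916]
tool_rot: [171.0, 0.1, -176.2]
contact_force: [-0.1, 3.2, -2.4]
finger_gap: 0.468
grasp_force: 45.0
```

```bash
python3 -c "
from h import *
where()"
```

```text
t 9.85 xv 0.5 yv 0.7 z 91.6 rot [ 8.99 -0.08  0.01] edgeA [-81.8  69.3] Fv [ 0.2  3.2 -2.4] T [0.51 0.05 0.08] grip 45.0 0.468
```

{"method": "play_rows", "body": {
  "rows": [
    [[0,-1.5,-0.24],[0,0,0]],
    [[0,-2,-0.32],[0,0,0]],
    [[0,-2,-0.32],[0,0,0]],
    [[0,-2,-0.32],[0,0,0]],
    [[0,-2,-0.32],[0,0,0]],
    [[0,-2,-0.32],[0,0,0]],
    [[0,-2,-0.32],[0,0,0]],
    [[0,-1,-0.16],[0,0,0]],
    [[0,0,0],[0,0,0]],
    [[0,0,0],[0,0,0]]
  ]
}}

```text
t: 10.68
ee_pos: [0.5119, -0.0127, 0.0916]
tool_rot: [171.0, 0.1, -176.2]
contact_force: [-1.5, 7.2, -1.0]
finger_gap: 0.471
grasp_force: 45.0
```

```bash
python3 -c "
from h import *
where()"
```

```text
t 10.6833 xv 0.5 yv -13.6 z 91.6 rot [ 9.04 -0.06 -0.  ] edgeA [-96.1  69.3] Fv [-1.   7.3 -1. ] T [1.47 0.03 0.18] grip 45.0 0.471
```

{"method": "play_rows", "body": {
  "rows": [
    [[0,-1.5,-0.24],[0,0,0]],
    [[0,-1.5,-0.24],[0,0,0]],
    [[0,-1,-0.16],[0,0,0]],
    [[0,0,0],[0,0,0]],
    [[0,0,0],[0,0,0]]
  ]
}}

```text
t: 11.1
ee_pos: [0.5121, -0.0166, 0.0916]
tool_rot: [170.9, 0.1, -176.2]
contact_force: [0.3, 9.9, -0.9]
finger_gap: 0.47
grasp_force: 45.0
```

```bash
python3 - <<'E'
from h import *
where()
c=camera("wrist"); save(c,"w5.png")
c=camera("scene"); g=c["color"][210:370,290:470]; cv2.imwrite("pics/s5.png",cv2.resize(g[:,:,::-1],None,fx=3.3,fy=3.3,interpolation=3))
a=cv2.imread("pics/s5.png"); b=cv2.resize(cv2.imread("pics/w5.png")[100:300,50:590],(594,220)); cv2.imwrite("pics/m5.png",np.vstack([a,b][:2]) [:, :])
w0=cv2.imread("pics/w4.png").astype(int); w1=cv2.imread("pics/w5.png").astype(int)
print(abs(w0-w1)[150:255,225:460].mean())
print(vrow(-100,70,0,12)[:2])
E
```

```text
t 11.1 xv 0.5 yv -17.4 z 91.6 rot [ 9.06 -0.06  0.01] edgeA [-99.9  69.3] Fv [ 0.9  9.9 -0.9] T [1.76 0.03 0.19] grip 45.0 0.47
3.7778588314758528
(array([0.04, 0.11, 1.06]), array([0.0132, 0.0001, 0.    ]))
```

View pics/m5.png

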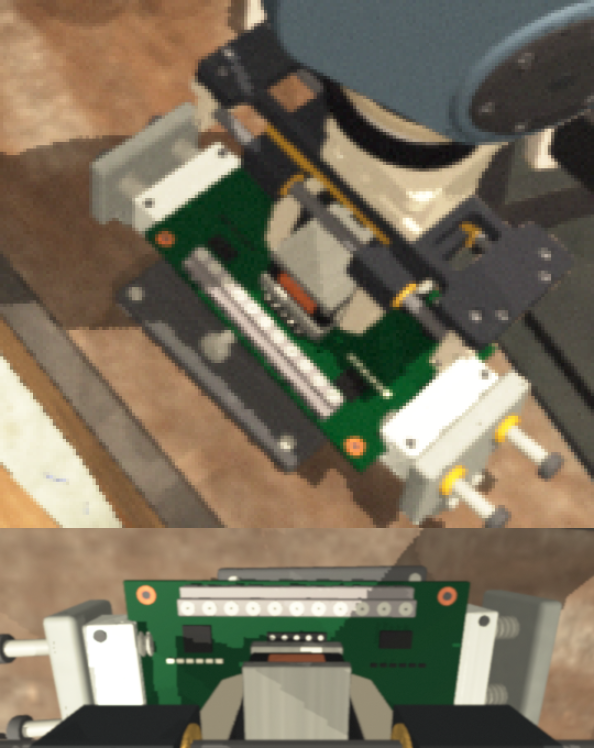

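{"method": "play_rows", "body": {
  "rows": [
    [[0,0.1,1.06],[0.0132,0,0]],
    [[0,0.1,1.06],[0.0132,0,0]],
    [[0,0.1,1.06],[0.0132,0,0]],
    [[0,0.1,1.06],[0.0132,0,0]],
    [[0,0.1,1.06],[0.0132,0,0]],
    [[0,0.1,1.06],[0.0132,0,0]],
    [[0,0.1,1.06],[0.0132,0,0]],
    [[0,0,0],[0,0,0]]
  ]
}}

```text
t: 11.87
ee_pos: [0.5119, -0.0147, 0.0839]
tool_rot: [176.3, 0.0, -176.2]
contact_force: [0.0, 8.9, -5.2]
finger_gap: 0.469
grasp_force: 45.0
```

```bash
python3 - <<'E'
from h import *
where(); print(vrow(-100,70,0,5)[:2])
E
```

```text
t 11.8667 xv 0.4 yv -15.6 z 83.9 rot [ 3.72 -0.05  0.03] edgeA [-99.8  69.3] Fv [ 0.6  8.9 -5.2] T [ 2.03 -0.04  0.22] grip 45.0 0.469
(array([0.08, 0.08, 0.97]), array([0.013 , 0.0002, 0.0001]))
```

{"method": "play_rows", "body": {
  "rows": [
    [[0,0.1,0.97],[0.013,0,0]],
    [[0,0.1,0.97],[0.013,0,0]],
    [[0,0.1,0.97],[0.013,0,0]],
    [[0,0.1,0.97],[0.013,0,0]],
    [[0,0.1,0.97],[0.013,0,0]],
    [[0,0,0],[0,0,0]],
    [[0,0,0],[0,0,0]]
  ]
}}

```text
t: 12.45
ee_pos: [0.5118, -0.0141, 0.079]
tool_rot: [180.0, 0.0, -176.2]
contact_force: [-0.0, 10.1, -5.9]
finger_gap: 0.469
grasp_force: 45.0
```

```bash
python3 - <<'E'
from h import *
where(); print(vrow(-85,70,0,8)[:2])
c=camera("scene"); g=c["color"][210:370,290:470]; a=cv2.resize(g[:,:,::-1],None,fx=3.3,fy=3.3,interpolation=3)
c=camera("wrist"); b=cv2.resize(c["color"][100:300,50:590,::-1],(594,220)); cv2.imwrite("pics/m6.png",np.vstack([a[:370],b]))
E
```

```text
t 12.45 xv 0.3 yv -14.9 z 79.0 rot [ 0.04 -0.03  0.01] edgeA [-99.9  69.9] Fv [ 0.7 10.1 -5.9] T [2.26 0.05 0.31] grip 45.0 0.469
(array([ 0.03,  1.86, -0.01]), array([0.0001, 0.0001, 0.    ]))
```

View pics/m6.png

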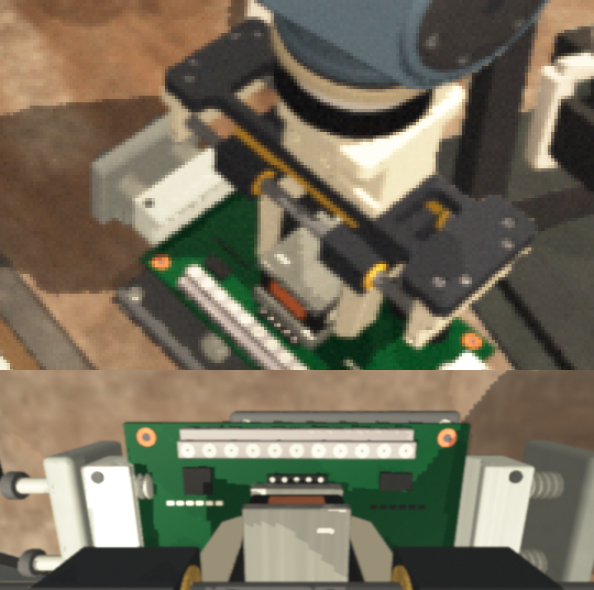

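{"method": "play_rows", "body": {
  "rows": [
    [[0,1,0],[0,0,0]],
    [[0,1.5,0],[0,0,0]],
    [[0,1.5,0],[0,0,0]],
    [[0,1.5,0],[0,0,0]],
    [[0,1.5,0],[0,0,0]],
    [[0,1.5,0],[0,0,0]],
    [[0,1.5,0],[0,0,0]],
    [[0,0,0],[0,0,0]],
    [[0,0,0],[0,0,0]]
  ]
}}

```text
t: 13.3
ee_pos: [0.5112, -0.0046, 0.0791]
tool_rot: [180.0, 0.0, -176.2]
contact_force: [-0.2, 6.9, -4.9]
finger_gap: 0.471
grasp_force: 45.0
```

```bash
python3 - <<'E'
from h import *
where(); print(vrow(-85,70,0,4)[:2])
E
```

```text
t 13.3 xv 0.3 yv -5.5 z 79.1 rot [ 0.01 -0.04  0.  ] edgeA [-90.5  70. ] Fv [ 0.3  6.9 -4.9] T [1.57 0.1  0.21] grip 45.0 0.471
(array([0.09, 1.36, 0.01]), array([0.    , 0.0002, 0.    ]))
```

{"method": "play_rows", "body": {
  "rows": [
    [[0,1.3,0],[0,0,0]],
    [[0,1.3,0],[0,0,0]],
    [[0,1.3,0],[0,0,0]],
    [[0,1.3,0],[0,0,0]],
    [[0,0,0],[0,0,0]],
    [[0,0,0],[0,0,0]],
    [[0,0,0],[0,0,0]]
  ]
}}

```text
t: 13.88
ee_pos: [0.511, 0.0002, 0.0794]
tool_rot: [-180.0, 0.1, -176.2]
contact_force: [-1.6, 2.0, -7.3]
finger_gap: 0.472
grasp_force: 45.0
```

```bash
python3 - <<'E'
from h import *
where()
c=camera("scene"); g=c["color"][210:370,290:470]; a=cv2.resize(g[:,:,::-1],None,fx=3.3,fy=3.3,interpolation=3)
c=camera("wrist"); b=cv2.resize(c["color"][100:300,50:590,::-1],(594,220)); cv2.imwrite("pics/m7.png",np.vstack([a[:370],b]))
E
```

```text
t 13.8833 xv 0.4 yv -0.7 z 79.4 rot [-0.04 -0.06  0.  ] edgeA [-85.7  70.3] Fv [-1.5  2.1 -7.3] T [0.32 0.32 0.23] grip 45.0 0.472
```

View pics/m7.png

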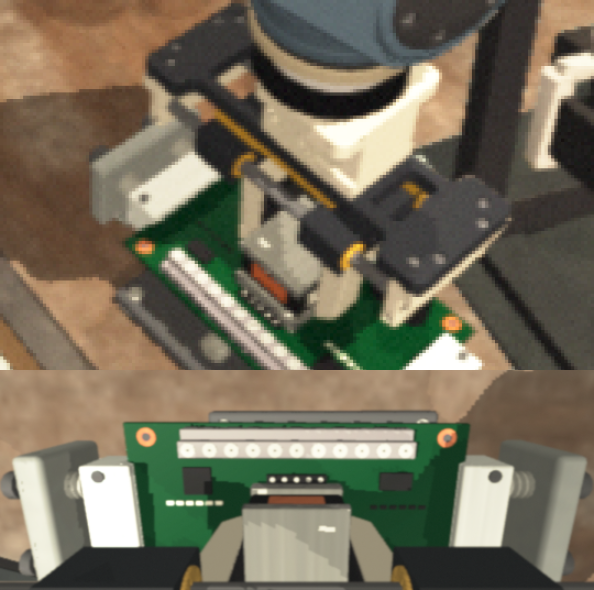

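{"method": "play_rows", "body": {
  "rows": [
    [[0,0.8,0.4],[0,0,0]],
    [[0,0.4,0.3],[0,0,0]],
    [[0,0,0],[0,0,0]],
    [[0,0,0],[0,0,0]],
    [[0,0,0],[0,0,0]]
  ]
}}

```text
t: 14.4
ee_pos: [0.5112, 0.0013, 0.079]
tool_rot: [-180.0, 0.1, -176.2]
contact_force: [-4.1, -0.7, -0.1]
finger_gap: 0.472
grasp_force: 45.0
```

```bash
python3 -c "
from h import *
where()"
```

```text
t 14.4 xv 0.7 yv 0.5 z 79.0 rot [-0.05 -0.1   0.  ] edgeA [-84.5  70. ] Fv [-4.1 -0.4 -0.1] T [-0.05  0.7   0.23] grip 45.0 0.472
```

{"method": "play_rows", "body": {
  "rows": [
    [[0,0,0],[0,0,0]],
    [[0,0,0],[0,0,0]],
    [[0,0,0],[0,0,0]],
    [[0,0,0],[0,0,0]],
    [[0,0,0],[0,0,0]],
    [[0,0,0],[0,0,0]]
  ],
  "gripper": 90
}}

```text
t: 14.9
ee_pos: [0.5112, 0.0014, 0.0788]
tool_rot: [-180.0, 0.1, -176.2]
contact_force: [0.1, -0.5, 0.7]
finger_gap: 0.646
grasp_force: 0.0
```

{"method": "play_rows", "body": {
  "rows": [
    [[0,0,-5],[0,0,0]],
    [[0,0,-10],[0,0,0]],
    [[0,0,-15],[0,0,0]],
    [[0,0,-20],[0,0,0]],
    [[0,0,-25],[0,0,0]],
    [[0,0,-30],[0,0,0]],
    [[0,0,-30],[0,0,0]],
    [[0,0,-30],[0,0,0]],
    [[0,0,-30],[0,0,0]],
    [[0,0,-20],[0,0,0]],
    [[0,0,0],[0,0,0]],
    [[0,0,0],[0,0,0]]
  ]
}}

```text
t: 15.9
ee_pos: [0.5109, 0.0015, 0.2951]
tool_rot: [-179.9, 0.2, -176.2]
contact_force: [-0.6, -0.2, -0.2]
finger_gap: 0.651
grasp_force: 0.0
```

```bash
python3 - <<'E'
from h import *
where()
c=camera("scene"); g=c["color"][220:370,280:480]; a=cv2.resize(g[:,:,::-1],(600,450),interpolation=3)
c=camera("wrist"); b=c["color"][130:280,170:470,::-1]; b=cv2.resize(b,(600,300))[:150+0]; 
b=cv2.resize(c["color"][150:265,190:450,::-1],(600,150)); cv2.imwrite("pics/m8.png",np.vstack([a,b])); save(c,"w8.png")
for k in ["control_board","terminals"]:
    r=spot_point("wrist",k); print(k,[(round(q["score"],2),tow(c,q["centre"]).round(4)) for q in r[:1]])
E
```

```text
t 15.9 xv 0.4 yv 0.7 z 295.1 rot [-0.06 -0.22  0.  ] edgeA [-84.3 286.1] Fv [-0.7 -0.2 -0.2] T [ 0.07  0.   -0.03] grip 0.0 0.651
control_board [(0.95, array([ 0.5072, -0.0011,  0.0703]))]
terminals [(0.88, array([ 0.4624, -0.001 ,  0.0721]))]
```

View pics/m8.png

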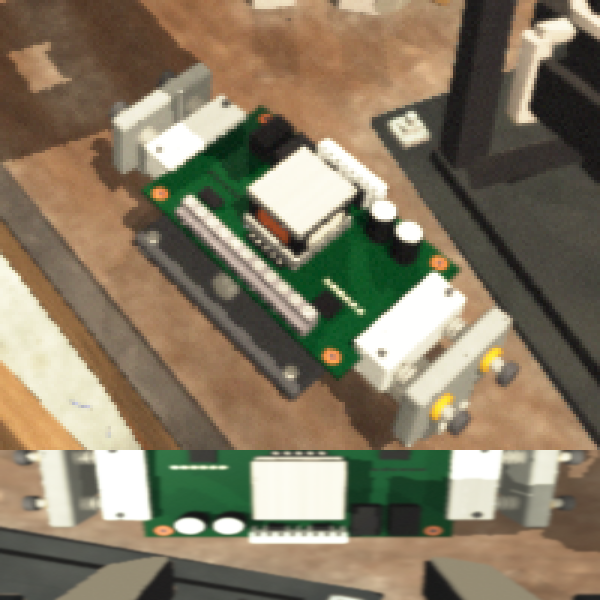

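The board sits level in both grooves. It is centred, the terminal row faces the robot, and the gripper is clear.

```bash
python3 -c "
from plant import *
print(job_done())"
```

```text
the job is handed in; nothing more can be done
None
```

The control board is clamped level in both jaws of the board vice, components up and terminal row towards the robot; it is released, the gripper is clear, and the job was handed in at about 16 s of robot time, with no verdict returned.

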